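# Close the dop-stick case on the gem cutter's bench

### The job

Work with the dop sticks is over for today: lower the lid of the long wooden stick case gently until it lies fully closed on its box. Leave the small square stone box standing open.

Things in the scene. Friction and masses are not known exactly. Their poses are not given: they have to be found in the camera images.
- stick_case: Long wooden case full of dop sticks (thin dark rods): 95 mm deep (x), 150 wide (y), 50 high without lid, fixed to the bench. Origin: centre of its underside; x points to its hinged back, roughly away from the robot; z up. Hinge line along y at x = +47.5, z = 50.5 mm. Lid: flat panel, no handle, 10 mm thick, 150 wide, 103 from hinge to free edge, 0.2 kg.
- stick_lid (a joint): Angle a (rad) of the long case's lid: 0 = closed flat on the rim (top face 60 mm above the bench), 1.57 = upright; limits 0 and 1.6; starts 0.75 to 1.45. A point r mm from the hinge on the lid's underside lies at x = 47.5 - r cos a, z = 50.5 + r sin a in the case's frame. The hinge is stiff: the lid stays where it is left and yields to under 2 N near its edge.
- stone_box: Small, nearly square wooden box with four compartments of polished stones: 95 mm deep (x), 90 wide (y), 50 high without lid, same wood, fixed left or right of the long case. Origin: centre of its underside; x points to its hinged back. To be left open.
- stone_lid (a joint): Angle (rad) of the square box's lid, a panel like the long case's but 90 mm wide, with the same hinge position, zero and stiffness. Starts open between 1.0 and 1.4 and is to stay open.
There are look-alikes about, which are no part of the job. What is shaped like the stick_case but blue is not meant. What is shaped like the stone_box but pink is not meant.

How it is judged:
At the end, for the whole second after the job is handed in: The long case's lid is closed to within 0.1 rad (about 10 mm at its free edge) and at rest, and the square box's lid still stands open (above 0.8 rad) (value of joint stick_lid below 0.1 rad and velocity of joint stick_lid between -0.05 and 0.05 rad/s and value of joint stone_lid above 0.8 rad); the robot touches nothing.
It fails at once if the long case's lid is slammed (faster than 4 rad/s, about 0.5 m/s at its free edge) (velocity of joint stick_lid below -4 rad/s).
It fails at once if the square box's lid is pushed down below 0.8 rad (value of joint stone_lid below 0.8 rad).
It also fails if it takes over 35 s, if anything falls off the work surface, if the arm or the gripper's body presses on something with over 40 N, if the wrist force passes 120 N, or if a joint passes its speed limit or range.

### The arm

A 6-joint arm with a two-finger parallel gripper is mounted at the origin on the work surface. World frame = base frame: x ahead of the robot, y to its left, z up, the work surface at z = 0. Lengths are in m, angles in rad, forces in N, time in s.
With the tool pointing down it reaches from about 0.375 to 0.9 m from the base axis. Payload 3.1 kg.
Tool frame: the origin (TCP) lies between the finger pads; the fingertips stand 8 mm ahead of it and the grasp point (between the pads) lies 11 mm behind it; z points along the fingers, y is the line along which they close (so a half turn about z gives the same grasp; the last joint's range is limited). The gripper opens to 85 mm and grips with 20 to 120 N. Pads are 22 mm wide; open, the fingers measure 114 mm over their backs; the gripper's body (76 mm by 85 mm) begins 54 mm behind the grasp point. The pads swing forward as they close: fully open they stand 13 mm farther back than shut.
Start: joints at [1.157, 0.527, 1.433, -0, 1.181, -0.178], TCP at [0.145, 0.608, 0.239] pointing down, gripper open.
Joint ranges: [-3.08, 3.08], [-0.75, 2.2], [0.22, 2.44], [-1.43, 4.57], [0, 2.65], [-2.85, 2.85]. Speed limits (rad/s): [2.79, 2.79, 3.14, 3.14, 3.14, 3.14].

### API

Orientations are given as a unit quaternion [x, y, z, w].
In Python, from workcell import r gives the robot as it stands.
- The arm moves only by the tool drive_tool, never from a script. Its argument "increments" is a list of rows, each a list of 5 numbers: the shift along the tool's x, y, z in m, then the turn about the tool's z in rad, then the opening in per cent of the stroke, from 0 (shut) to 100 (fully open). In form: [[tx, ty, tz, yaw, gripper], ...]. A call has 1 to 10 rows; each row shifts and turns the commanded pose from where the row before left it, along the tool's axes as they then stand; what a row does not reach is not made up. A row lasts 1/8 s, in which the tool goes at most 62.5 mm and 10.7 degrees, less where a joint would pass 70% of its speed; a pose out of reach is approached as far as the arm can. A call is refused whole if a number of a shift passes 0.0625 or a number of a turn 0.188, either way. A call with a gripper value outside its range is refused whole. The fingers move at their own pace and stop on an object; "grip_force" is the grip in N (left out, the last holds). Time passes only in rows, so rows that do not move let the fingers close. It gives the time, the measured TCP pose, the force, the opening and the grip force at its end, in the units of the state.
- r.read_state(): the state, without advancing time (a new reading comes with each control period).
- r.read_camera(name): name is "side" or "top"; returns the picture (480x640x3 uint8, red, green, blue); there is no depth.
- r.camera_params(name): a dict with "fx", "fy", "cx", "cy" (pixels), "R" (3x3) and "t" (3): a world point X has camera coordinates R X + t. Camera axes: x right, y down, z forward; pixel columns grow to the right and rows downward; lengths in m; the calibration is good to about 2 mm. A picture is of the moment at which its call begins. camera_params takes no time and is no camera call.
- r.hand_in(): hands the job in; it is judged then, once.
The state is a dict: "t": time; "joint_pos": joint angles; "qvel": joint speeds; "tau": joint torques, N m; "tcp_pos": TCP position; "orientation": TCP orientation; "force": force on the tool from outside, world axes, zero at the start; "torque": the same for the moment, N m; "gripper_width": opening from 0.0 (shut) to 1.0 (fully open); "gripper_force": force on a finger pad.
Only numpy, scipy, OpenCV 4.12 (cv2) and the standard library are available. Lean on these libraries where they do the work, as an engineer would, in place of code of your own. Each camera call takes 0.05 s, during which the arm holds its last target. There are 200 camera calls.

## Working session

There is one attempt and no reset: what is moved stays moved. The work goes in short steps, Python scripts to look and compute and a tool call to move; the robot and the scene stay as the last step left them, time stands still between calls to the robot, and variables do not carry over. Pictures are saved under pics/ and viewed, at most 10 in all, crops included, and the job is handed in when it is done.

Besides the shell and the picture viewer there is one more tool, called after ">>>" as name(argument=value, ...), one argument or row to a line, values as JSON. drive_tool: Moves the arm, as the interface text tells. Its arguments: {"type":"object","properties":{"increments":{"type":"array","items":{"type":"array","items":{"type":"number"}}},"grip_force":{"type":"number"}},"required":["increments"]}

```bash
mkdir -p pics; python3 - <<'E'
from workcell import r
import cv2
for n in("top","side"):
    cv2.imwrite(f"pics/{n}0.png",r.read_camera(n)[:,:,::-1]); print(n,r.camera_params(n))
s=r.read_state();print(s["t"],s["tcp_pos"],s["orientation"])
E
```

```text
top {'fx': 625.1760502080551, 'fy': 625.1760502080551, 'cx': 322.1409200394768, 'cy': 243.7998123041886, 'R': array([[-0.01687665, -0.99983106, -0.00728246],
       [-0.9934156 ,  0.01759293, -0.11320749],
       [ 0.11331649,  0.00532394, -0.99354468]]), 't': array([0.15007112, 0.53686402, 1.77480657])}
side {'fx': 611.7133587547982, 'fy': 611.7133587547982, 'cx': 318.024030517131, 'cy': 246.88999945261276, 'R': array([[-0.99916502, -0.03968712,  0.00970532],
       [-0.02752821,  0.47841315, -0.87770328],
       [ 0.03019036, -0.87723759, -0.4791062 ]]), 't': array([0.51981272, 0.0120008 , 1.77744378])}
0.1 [0.1451355  0.60728437 0.23843803] [ 1.17129589e-01  9.93116180e-01 -9.16778337e-04 -2.69006115e-04]
```

View pics/top0.png

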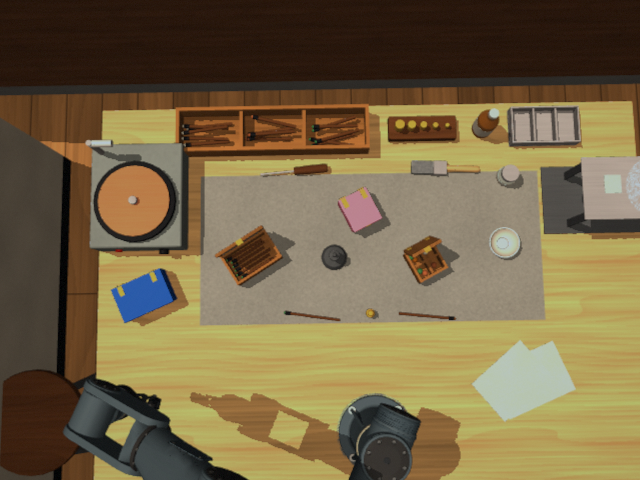

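View pics/side0.png

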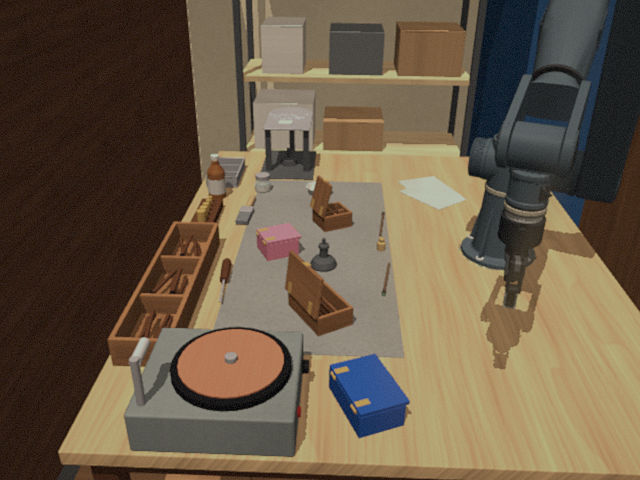

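The candidates in the top view are:
- A wooden case with dark rods and an open lid at (250,257).
- A blue closed case at (143,296).
- A fixed long tray at (272,130), which has no lid.
- A wooden square box at (426,260).
- A pink box at (360,210).

The stick_case is the wooden one at (250,257), and the stone_box is at (426,260). I'll confirm both in an enlarged crop.

```bash
python3 - <<'E'
import cv2,numpy as np
a=cv2.imread("pics/top0.png")[215:300,205:300];b=cv2.imread("pics/side0.png")[245:340,275:365]
f=lambda i:cv2.resize(i,(400,400*i.shape[0]//i.shape[1]),interpolation=cv2.INTER_CUBIC)
a,b=f(a),f(b);h=max(len(a),len(b));o=np.zeros((h,800,3),np.uint8);o[:len(a),:400]=a;o[:len(b),400:]=b
cv2.imwrite("pics/c0.png",o)
E
```

```text
(no output)
```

View pics/c0.png

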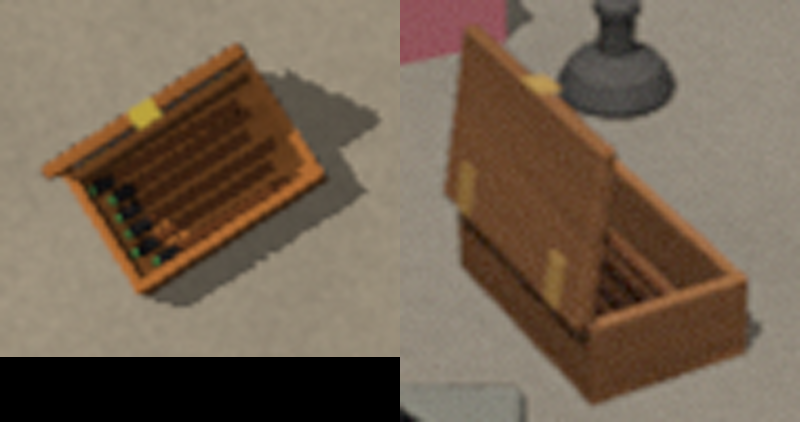

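The crop confirms it: unpainted wood, dark rods inside, and a lid standing open. I'll fit its pose and lid angle from the corners.

```bash
cat > fit.py <<'E'
from workcell import r
import numpy as np
from scipy.optimize import least_squares
P={n:r.camera_params(n) for n in("top","side")}
def proj(n,X):
    p=P[n];c=p["R"]@X+p["t"];return np.array([p["fx"]*c[0]/c[2]+p["cx"],p["fy"]*c[1]/c[2]+p["cy"]])
def lid(rr,t,y,a): # t = thickness offset
    return np.array([.0475-rr*np.cos(a)+t*np.sin(a),y,.0505+rr*np.sin(a)+t*np.cos(a)])
def world(v,q): 
    c,s=np.cos(v[2]),np.sin(v[2]);return np.array([v[0]+c*q[0]-s*q[1],v[1]+s*q[0]+c*q[1],q[2]])
def fit(obs,v0):
    f=lambda v:np.concatenate([proj(n,world(v,q(v[3])))-uv for n,q,uv in obs])
    return least_squares(f,v0,loss="soft_l1")
E
python3 - <<'E'
from fit import *
B=lambda x,y,z:(lambda a:np.array([x,y,z]))
L=lambda y,t=.01:(lambda a:lid(.103,t,y,a))
T=lambda u,v:np.array([u/4.21+205,v/4.21+215]);S=lambda u,v:np.array([(u-400)/4.44+275,v/4.44+245])
obs=[("top",B(-.0475,.075,.05),T(138,292)),("top",B(-.0475,-.075,.05),T(325,180)),
("top",L(.075),T(43,168)),("top",L(-.075),T(238,43)),
("side",L(-.075),S(470,25)),("side",L(.075),S(610,157)),
("side",B(-.0475,.075,.05),S(745,275)),("side",B(-.0475,.075,0),S(745,353)),("side",B(.0475,.075,0),S(592,403))]
s=fit(obs,[.55,.25,.6,1.2]);print(s.x,s.fun.reshape(-1,2).round(1))
v=s.x
for a in(v[3],0.8,0.4,0):print(a,world(v,lid(.09,.01,0,a)),world(v,lid(.103,.01,0,a)))
E
```

```text
[0.50257439 0.34483011 0.55491204 1.40591071] [[-0.5  1. ]
 [-0.3 -0.9]
 [-0.7  1.1]
 [ 0.2  0.9]
 [-0.8 -1.3]
 [-1.  -2. ]
 [ 0.7 -0.2]
 [-0.1 -0.2]
 [-0.4  0.2]]
1.4059107051643351 [0.53877516 0.3672704  0.14092074] [0.53696154 0.36614616 0.15374442]
0.8 [0.49574928 0.34059933 0.12202912] [0.48805115 0.33582738 0.13135474]
0.4 [0.47579995 0.32823306 0.09475826] [0.46562287 0.32192445 0.0998207 ]
0 [0.46645165 0.32243819 0.0605    ] [0.45540234 0.3155889  0.0605    ]
```

>>> drive_tool(
  increments=[
    [0, 0, 0, -0.16, 0],
    [0, 0, 0, -0.16, 0],
    [0, 0, 0, -0.16, 0],
    [0, 0, 0, -0.16, 0],
    [0, 0, 0, -0.15, 0],
    [0, 0, 0, 0, 0],
  ],
)

```text
t: 0.85
tcp_pos: [0.1452, 0.6075, 0.2388]
orientation: [-0.273, 0.962, -0.0, -0.0]
force: [0.1, 0.5, -0.7]
gripper_width: 0.001
gripper_force: 0.0
```

```bash
cat > go.py <<'E'
from workcell import r
import numpy as np, sys
from scipy.spatial.transform import Rotation as Ro
v=[.5026,.3448,.5549]
s=r.read_state();R=Ro.from_quat(s["orientation"]).as_matrix()
c,n=np.cos(v[2]),np.sin(v[2]);C=np.array([[c,-n],[n,c]])
p=np.array(s["tcp_pos"]);print("t",s["t"],"tcp in case xy",C.T@(p[:2]-v[:2]),"z",p[2],"F",s["force"],"toolx deg",np.degrees(np.arctan2(R[1,0],R[0,0])),"w",s["gripper_width"],"q",np.round(s["joint_pos"],2))
if len(sys.argv)>1:
    g=np.array(list(map(float,sys.argv[1:4])));w=np.r_[C@g[:2]+v[:2],g[2]]
    print("tool shift",R.T@(w-p))
E
python3 go.py 0.085 0 0.239
```

```text
t 0.85 tcp in case xy [-0.16535205  0.41158863] z 0.23879699396583098 F [ 0.07877871  0.45694994 -0.69136157] toolx deg -148.28893783904198 w 0.0014277850679017964 q [ 1.16  0.53  1.43  0.    1.18 -0.97]
tool shift [-2.50943157e-01 -4.11228513e-01 -1.75698275e-04]
```

>>> drive_tool(
  increments=[
    [-0.025, -0.041, 0, 0, 0],
    [-0.025, -0.041, 0, 0, 0],
    [-0.025, -0.041, 0, 0, 0],
    [-0.025, -0.041, 0, 0, 0],
    [-0.025, -0.041, 0, 0, 0],
    [-0.025, -0.041, 0, 0, 0],
    [-0.025, -0.041, 0, 0, 0],
    [-0.025, -0.041, 0, 0, 0],
    [-0.025, -0.041, 0, 0, 0],
    [-0.025, -0.041, 0, 0, 0],
  ],
)

```text
t: 2.1
tcp_pos: [0.5751, 0.3903, 0.239]
orientation: [-0.273, 0.962, 0.0, -0.0]
force: [0.8, -0.3, -0.4]
gripper_width: 0.001
gripper_force: 0.0
```

```bash
python3 go.py 0.085 0 0.14; python3 - <<'E'
from workcell import r
import cv2
i=r.read_camera("side")[200:350,240:400,::-1]
cv2.imwrite("pics/s1.png",cv2.resize(i,(640,600)))
E
```

```text
t 2.1 tcp in case xy [0.08561636 0.00045852] z 0.2389745752681015 F [ 0.81741136 -0.27755392 -0.39880968] toolx deg -148.36415521993078 w 0.0008307706863741048 q [ 0.44  0.63  1.24  0.    1.28 -1.69]
tool shift [ 0.00056365 -0.00048205  0.09897478]
```

View pics/s1.png

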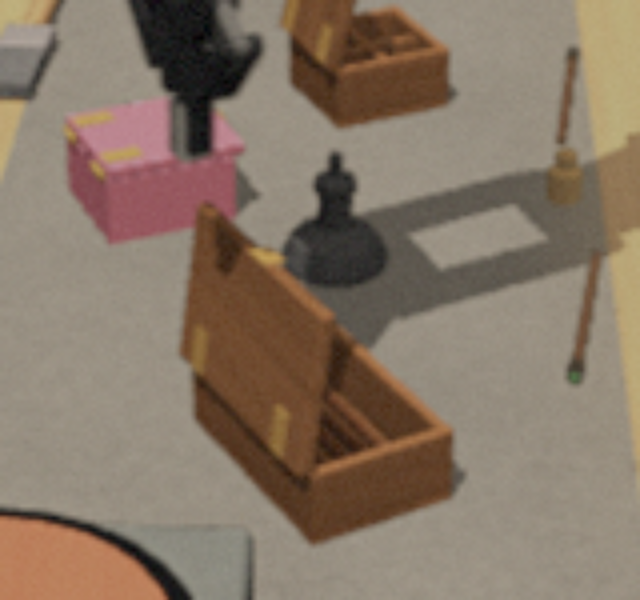

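Tip is behind the lid at crop (192,155), which matches the projection. Lowering it behind the lid and moving up to near contact.

>>> drive_tool(
  increments=[
    [0, 0, 0.035, 0, 0],
    [0, 0, 0.035, 0, 0],
    [0, 0, 0.03, 0, 0],
    [0.01, 0, 0, 0, 0],
    [0.01, 0, 0, 0, 0],
    [0.008, 0, 0, 0, 0],
    [0.005, 0, 0, 0, 0],
    [0.005, 0, 0, 0, 0],
    [0, 0, 0, 0, 0],
  ],
)

```text
t: 3.28
tcp_pos: [0.5416, 0.3711, 0.1399]
orientation: [-0.274, 0.962, -0.0, 0.0]
force: [1.1, -0.0, 0.3]
gripper_width: -0.003
gripper_force: 0.3
```

```bash
python3 go.py
```

```text
t 3.275 tcp in case xy [0.04697823 0.00180937] z 0.13991544460472655 F [ 1.11895154 -0.00258928  0.25063862] toolx deg -148.19241585480137 w -0.0028196307521765043 q [ 0.43  0.68  1.43 -0.    1.02 -1.7 ]
```

>>> drive_tool(
  increments=[
    [0.008, 0, 0.002, 0, 0],
    [0.008, 0, 0.003, 0, 0],
    [0.007, 0, 0.004, 0, 0],
    [0.007, 0, 0.004, 0, 0],
    [0.007, 0, 0.004, 0, 0],
    [0.006, 0, 0.005, 0, 0],
    [0.006, 0, 0.006, 0, 0],
    [0, 0, 0, 0, 0],
  ],
)

```text
t: 4.28
tcp_pos: [0.4987, 0.3447, 0.1104]
orientation: [-0.274, 0.962, -0.0, -0.002]
force: [0.3, -0.7, -0.7]
gripper_width: 0.001
gripper_force: 0.0
```

```bash
python3 go.py; python3 - <<'E'
from workcell import r
import cv2
i=r.read_camera("side")[200:350,240:400,::-1]
cv2.imwrite("pics/s2.png",cv2.resize(i,(640,600)))
E
```

```text
t 4.275 tcp in case xy [-0.00339941  0.0020129 ] z 0.11036380731206023 F [ 0.30622738 -0.72897281 -0.70384599] toolx deg -148.19819782506016 w 0.0011006172059050232 q [ 0.42  0.67  1.58  0.    0.89 -1.71]
```

View pics/s2.png

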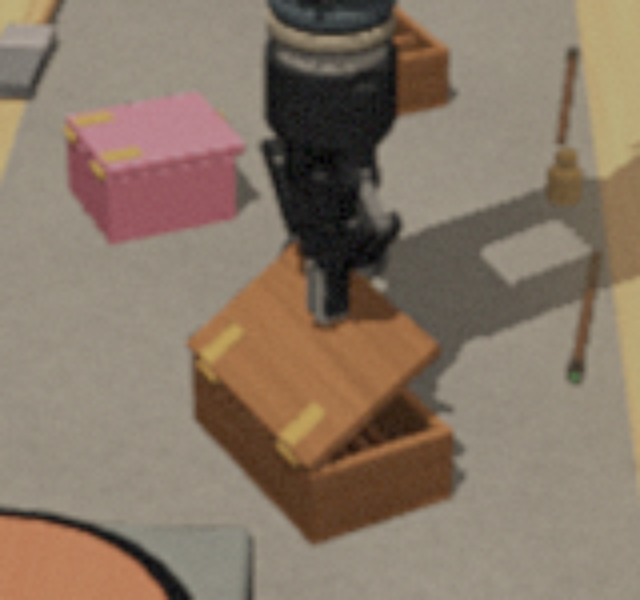

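The lid is about half down (free corner near (438,350)), with the fingertip resting on it at (325,318). I'll continue the arc downward.

>>> drive_tool(
  increments=[
    [0.005, 0, 0.006, 0, 0],
    [0.004, 0, 0.006, 0, 0],
    [0.004, 0, 0.007, 0, 0],
    [0.003, 0, 0.007, 0, 0],
    [0.002, 0, 0.007, 0, 0],
    [0.001, 0, 0.004, 0, 0],
    [0, 0, 0.003, 0, 0],
    [0, 0, 0, 0, 0],
  ],
)

```text
t: 5.32
tcp_pos: [0.4837, 0.3353, 0.071]
orientation: [-0.274, 0.962, -0.0, -0.0]
force: [0.0, -0.2, 0.0]
gripper_width: 0.001
gripper_force: 0.0
```

```bash
python3 go.py
```

```text
t 5.325 tcp in case xy [-0.02104939  0.00185053] z 0.07103015309964125 F [ 0.01070989 -0.19306657  0.04654313] toolx deg -148.19351835385632 w 0.0009477683787542338 q [ 0.42  0.71  1.65  0.    0.78 -1.71]
```

Lower by small steps until the force shows that the lid is resting on the rim.

>>> drive_tool(
  increments=[
    [0, 0, 0.0015, 0, 0],
    [0, 0, 0.001, 0, 0],
    [0, 0, 0, 0, 0],
  ],
)

```text
t: 5.7
tcp_pos: [0.4839, 0.3354, 0.0688]
orientation: [-0.274, 0.962, 0.0, 0.0]
force: [0.6, 0.1, -0.3]
gripper_width: -0.0
gripper_force: 0.0
```

>>> drive_tool(
  increments=[
    [0, 0, 0.001, 0, 0],
    [0, 0, 0.0005, 0, 0],
    [0, 0, 0, 0, 0],
  ],
)

```text
t: 6.08
tcp_pos: [0.484, 0.3354, 0.0686]
orientation: [-0.274, 0.962, 0.0, 0.0]
force: [-1.1, -0.8, 8.2]
gripper_width: -0.0
gripper_force: 3.8
```

An 8 N reaction means the lid is seated on the rim. Retreating upward.

>>> drive_tool(
  increments=[
    [0, 0, -0.01, 0, 0],
    [0, 0, -0.03, 0, 0],
    [0, 0, -0.05, 0, 0],
    [0, 0, -0.05, 0, 0],
    [0, 0, -0.03, 0, 0],
    [0.05, 0.0, 0, 0, 0],
    [0.05, 0.0, 0, 0, 0],
    [0.03, 0, 0, 0, 0],
    [0, 0, 0, 0, 0],
    [0, 0, 0, 0, 0],
  ],
)

```text
t: 7.32
tcp_pos: [0.3749, 0.2674, 0.238]
orientation: [-0.274, 0.962, 0.0, 0.001]
force: [-0.3, -1.0, 0.1]
gripper_width: -0.001
gripper_force: 0.0
```

```bash
python3 go.py; python3 - <<'E'
from workcell import r
import cv2
i=r.read_camera("side")[150:350,240:400,::-1]
cv2.imwrite("pics/s3.png",cv2.resize(i,(480,600)))
E
```

```text
t 7.325 tcp in case xy [-0.14932438  0.00151472] z 0.23797989259451205 F [-0.33523841 -1.03354709  0.05421491] toolx deg -148.19713424348043 w -0.0012111893937772312 q [ 0.38  0.31  1.83  0.    1.   -1.75]
```

View pics/s3.png

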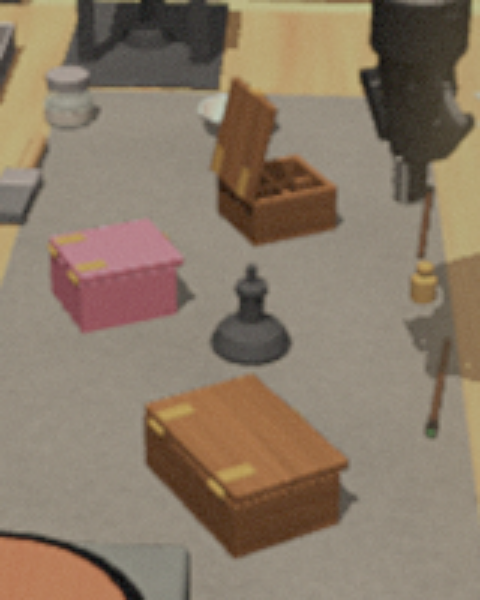

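The long case's lid is flat and closed (corners near (150,405) and (345,465)). The stone box is still open at (245,135), and the arm is clear.

```bash
python3 -c "
from workcell import r
print(r.hand_in())"
```

```text
the job is handed in; nothing more can be done
None
```

The long stick case's lid is closed flat on its box, the stone box still stands open, and the job is handed in at about 7.5 s with the arm clear; hand-in returned no verdict.

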